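# Unpile the drilled lock parts into their kit trays

## Task

Take the pile of freshly drilled lock parts apart from the top down, one part at a time without shifting the rest of the pile, and set each part (not dropping it) into the kit tray of its own colour: flat on the tray's floor, lined up with it, and let go. Leave the coffee cup and the cordless drill where they are.

Things in the scene. Friction and masses are not known exactly. Their poses are not given: they have to be found in the camera images.
- latch: Green-painted metal latch block with a round brass lock cylinder in its top, on top of the pile: 32 mm wide (x), 48 mm long (y), 30 mm tall, about 0.18 kg. Origin at the centre of its underside, x across its width, y along its length, z up (top face at z = 30 mm). Loose, gripped from above across its width. Belongs in the green tray.
- guide: Red plastic drill guide with two steel bushes in its top, under the latch block: 40 mm wide (x), 86 mm long (y), 30 mm tall, about 0.12 kg. Origin at the centre of its underside, x across its width, y along its length, z up (top face at z = 30 mm). Loose, gripped from above across its width. Belongs in the red tray.
- packer: Yellow plastic packing block, under the drill guide: 48 mm wide (x), 126 mm long (y), 30 mm tall, about 0.16 kg. Origin at the centre of its underside, x across its width, y along its length, z up (top face at z = 30 mm). Loose, gripped from above across its width. Belongs in the yellow tray.
- channel: Blue steel U-channel, open side down with a closed flat top, at the bottom of the pile on the table: 58 mm wide (x) over the outside of its two 5 mm flanges, 170 mm long (y), 30 mm tall, about 0.45 kg. Origin at the centre of its underside, x across its width, y along its length, z up (top face at z = 30 mm). Loose, gripped from above across its width. Belongs in the blue tray.
- tray_green: Shallow fixed kit tray with a green floor and a black rim, for the latch: inside 48 mm wide (x) and 64 mm long (y), 8 mm larger than its part on every side; floor 4 mm above the table, rim 5 mm thick and 10 mm above the table. Origin at the centre of its underside, at table height; x across its width, y along its length, z up. Does not move.
- tray_red: Shallow fixed kit tray with a red floor and a black rim, for the guide: inside 56 mm wide (x) and 102 mm long (y), 8 mm larger than its part on every side; floor 4 mm above the table, rim 5 mm thick and 10 mm above the table. Origin at the centre of its underside, at table height; x across its width, y along its length, z up. Does not move.
- tray_yellow: Shallow fixed kit tray with a yellow floor and a black rim, for the packer: inside 64 mm wide (x) and 142 mm long (y), 8 mm larger than its part on every side; floor 4 mm above the table, rim 5 mm thick and 10 mm above the table. Origin at the centre of its underside, at table height; x across its width, y along its length, z up. Does not move.
- tray_blue: Shallow fixed kit tray with a blue floor and a black rim, for the channel: inside 74 mm wide (x) and 186 mm long (y), 8 mm larger than its part on every side; floor 4 mm above the table, rim 5 mm thick and 10 mm above the table. Origin at the centre of its underside, at table height; x across its width, y along its length, z up. Does not move.
- cup: Bystander: black paper coffee cup, 82 mm across at the rim, 100 mm tall, standing on the right of the work. Origin at the centre of its foot. Leave alone.
- drill: Bystander: dark teal cordless drill lying on its side to the left, about 190 mm (x) by 220 mm (y), 66 mm tall, 1.4 kg. Origin on the table under it, with its middle 55 mm along x and 35 mm along y from there. Leave alone.
Mind the look-alikes: they are no part of the job. There is more than one size of the channel; the job needs the largest.

How it is judged:
On the way, in this order (a step that is already met when the one before it is completed fails the run):
1. the latch lies released in the green tray, the rest of the pile still within 20 mm of where it stood (horizontal distance between latch and tray_green below 0.014 m and height (world z) of latch below 0.0075 m and angle between latch's own z axis and vertical below 0.1 rad and angle between the x axis of latch and the x axis of tray_green, either way round below 0.26 rad and contact force between the fingers and latch below 0.1 N and distance of each of guide, packer, channel from where it was at the start of the episode below 0.02 m), for 0.2 s.
2. the guide lies released in the red tray, the rest of the pile still within 20 mm of where it stood (horizontal distance between guide and tray_red below 0.014 m and height (world z) of guide below 0.0075 m and angle between guide's own z axis and vertical below 0.1 rad and angle between the x axis of guide and the x axis of tray_red, either way round below 0.26 rad and contact force between the fingers and guide below 0.1 N and distance of each of packer, channel from where it was at the start of the episode below 0.02 m), for 0.2 s.
3. the packer lies released in the yellow tray, the rest of the pile still within 20 mm of where it stood (horizontal distance between packer and tray_yellow below 0.014 m and height (world z) of packer below 0.0075 m and angle between packer's own z axis and vertical below 0.1 rad and angle between the x axis of packer and the x axis of tray_yellow, either way round below 0.26 rad and contact force between the fingers and packer below 0.1 N and distance of channel from where it was at the start of the episode below 0.02 m), for 0.2 s.
4. the channel lies released in the blue tray (horizontal distance between channel and tray_blue below 0.014 m and height (world z) of channel below 0.0075 m and angle between channel's own z axis and vertical below 0.1 rad and angle between the x axis of channel and the x axis of tray_blue, either way round below 0.26 rad and contact force between the fingers and channel below 0.1 N), for 0.2 s.
At the end, for the whole second after the job is handed in: Each part lies in the tray of its colour: centre within 14 mm of the tray's centre, underside on the tray floor (less than 7.5 mm above the table), level within 0.1 rad, its length within 0.26 rad of the tray's (either way round), released and at rest (all of step 4 and horizontal distance between latch and tray_green below 0.014 m and height (world z) of each of latch, guide, packer below 0.0075 m and angle between each of latch, guide, packer's own z axis and vertical below 0.1 rad and angle between the x axis of latch and the x axis of tray_green, either way round below 0.26 rad and contact force between the fingers and latch below 0.1 N and linear speed of each of latch, guide, packer, channel below 0.02 m/s and horizontal distance between guide and tray_red below 0.014 m and angle between the x axis of guide and the x axis of tray_red, either way round below 0.26 rad and contact force between the fingers and guide below 0.1 N and horizontal distance between packer and tray_yellow below 0.014 m and angle between the x axis of packer and the x axis of tray_yellow, either way round below 0.26 rad and contact force between the fingers and packer below 0.1 N); the robot touches nothing.
It fails at once if the cup is pushed more than 30 mm or tipped (distance of cup from where it was at the start of the episode above 0.03 m or angle between cup's own z axis and vertical above 0.3 rad).
It fails at once if the cordless drill is pushed more than 30 mm (distance of drill from where it was at the start of the episode above 0.03 m).
It fails at once if a part is dropped or thrown (faster than 0.8 m/s while not held) ((linear speed of latch above 0.8 m/s and contact force between the fingers and latch below 0.1 N) or (linear speed of guide above 0.8 m/s and contact force between the fingers and guide below 0.1 N) or (linear speed of packer above 0.8 m/s and contact force between the fingers and packer below 0.1 N) or (linear speed of channel above 0.8 m/s and contact force between the fingers and channel below 0.1 N)).
It also fails if it takes over 128 s, if anything falls off the work surface, if the arm or the gripper's body presses on something with over 40 N, if the wrist force passes 120 N, or if a joint passes its speed limit or range.

## Robot

A 6-joint arm with a two-finger parallel gripper is mounted at the origin on the work surface. World frame = base frame: x ahead of the robot, y to its left, z up, the work surface at z = 0. Lengths are in m, angles in rad, forces in N, time in s.
With the tool pointing down it reaches from about 0.375 to 0.9 m from the base axis. Payload 3.1 kg.
Tool frame: the origin (TCP) lies on the centre line of the jaws, within the pads' length; the fingertips stand 8 mm ahead of it and the grasp point (between the pads) lies 11 mm behind it; z points along the fingers, y is the line along which they close (so a half turn about z gives the same grasp; the last joint's range is limited). The gripper opens to 85 mm and grips with 20 to 120 N. Pads are 22 mm wide; open, the fingers measure 114 mm over their backs; the gripper's body (76 mm by 85 mm) begins 54 mm behind the grasp point. The pads swing forward as they close: fully open they stand 13 mm farther back than shut.
Start: joints at [1.062, 0.527, 1.433, -0, 1.181, -0.178], TCP at [0.202, 0.591, 0.239] pointing down, gripper open.
Joint ranges: [-3.08, 3.08], [-0.75, 2.2], [0.22, 2.44], [-1.43, 4.57], [0, 2.65], [-2.85, 2.85]. Speed limits (rad/s): [2.79, 2.79, 3.14, 3.14, 3.14, 3.14].

## Interface

Orientations are given as a unit quaternion [x, y, z, w].
In Python, from plant import sense, capture, hand_in gives the robot as it stands.
- The arm moves only by the tool send_rows, never from a script. Its arguments are lists of equal length, an entry for each row: "fingers": the finger opening in mm, from 0 to 85.4; "xyz": the shift along the world's x, y, z in shares of 600 mm (1.0 is 600 mm), a list of three; "turn": the turn about the world's z in fractions of the full range, 1 being 90 degrees. A call has 1 to 20 rows; each row is the pose to reach, as a shift and turn from the pose commanded when the call began; what a row does not reach only later rows make up. A row lasts 1/10 s, in which the tool goes at most 50 mm and 8.59 degrees, less where a joint would pass 70% of its speed; a pose out of reach is approached as far as the arm can. A shift or turn number past 1, either way, is cut back to 1. A call with a gripper value outside its range is refused whole. The fingers move at their own pace and stop on an object; "newtons" is the grip in N (left out, the last holds). Time passes only in rows, so rows that repeat a pose let the fingers close. It gives the time, the measured TCP pose, the force, the opening and the grip force at its end, in the units of the state.
- sense(): the state, without advancing time (a new reading comes with each control period).
- capture(name): name is "side" or "top"; returns a dict with "img" (480x640x3 uint8, red, green, blue), "mtx" (3x3 intrinsics, pixels), "distortion" ([k1, k2, p1, p2, k3] as OpenCV has them; the pictures are not rectified), "camera_from_world" (4x4, takes a point from world to camera coordinates). Camera axes: x right, y down, z forward; pixel columns grow to the right and rows downward; lengths in m; the calibration is good to about 2 mm. A picture is of the moment at which its call begins. There is no depth.
- hand_in(): hands the job in; it is judged then, once.
The state is a dict: "time": time; "qpos": joint angles; "dq": joint speeds; "joint_torque": joint torques, N m; "eef_pos": TCP position; "eef_rot": TCP orientation; "contact_force": force on the tool from outside, world axes, zero at the start; "wrist_torque": the same for the moment, N m; "width": finger opening in m; "grasp_force": force on a finger pad.
Only numpy, scipy, OpenCV 4.12 (cv2) and the standard library are available. Lean on these libraries where they do the work, as an engineer would, in place of code of your own. Each camera call takes 0.05 s, during which the arm holds its last target. There are 200 camera calls.

## Working session

There is one attempt and no reset: what is moved stays moved. The work goes in short steps, Python scripts to look and compute and a tool call to move; the robot and the scene stay as the last step left them, time stands still between calls to the robot, and variables do not carry over. Pictures are saved under pics/ and viewed, at most 14 in all, crops included, and the job is handed in when it is done.

Besides the shell and the picture viewer there is one more tool, called after "Request:" as name(argument=value, ...), one argument or row to a line, values as JSON. send_rows: Moves the arm, as the interface text tells. Its arguments: {"type":"object","properties":{"fingers":{"type":"array","items":{"type":"number"}},"xyz":{"type":"array","items":{"type":"array","items":{"type":"number"}}},"turn":{"type":"array","items":{"type":"number"}},"newtons":{"type":"number"}},"required":["fingers","xyz","turn"]}

```bash
mkdir -p pics
python3 - <<'E'
from plant import sense,capture
import cv2,numpy as np
s=sense();print({k:np.round(v,4).tolist() for k,v in s.items()})
for n in("top","side"):
    c=capture(n);cv2.imwrite(f"pics/{n}0.png",c["img"][:,:,::-1])
    print(n,c["mtx"].tolist(),c["distortion"],np.round(c["camera_from_world"],4).tolist())
E
```

```text
{'time': 0.0, 'qpos': [1.0625, 0.5284, 1.4339, 0.0, 1.1814, -0.1785], 'dq': [0.0003, 0.0002, 0.0012, -0.0012, 0.0025, -0.0002], 'joint_torque': [0.0005, -44.234, -17.8025, -0.0001, 0.0084, 0.0], 'eef_pos': [0.202, 0.5907, 0.2383], 'eef_rot': [0.1642, 0.9864, -0.001, -0.0004], 'contact_force': [-0.1143, 0.6624, -0.0112], 'wrist_torque': [-0.021, -0.0914, -0.032], 'grasp_force': 0.0, 'width': 0.0854}
top [[541.5416144479879, 0.0, 317.5511226406802], [0.0, 541.5416144479879, 246.18098954029435], [0.0, 0.0, 1.0]] [0.01670208 0.         0.         0.         0.        ] [[0.0197, -0.9998, -0.0017, -0.0079], [-0.9955, -0.0194, -0.0928, 0.5245], [0.0927, 0.0035, -0.9957, 1.4143], [0.0, 0.0, 0.0, 1.0]]
side [[539.2376479937566, 0.0, 322.8666814005809], [0.0, 539.2376479937566, 244.4808022780421], [0.0, 0.0, 1.0]] [0.02900588 0.         0.         0.         0.        ] [[0.6911, -0.7228, 0.0041, -0.3434], [-0.4006, -0.3878, -0.8302, 0.2739], [0.6016, 0.5721, -0.5575, 1.0295], [0.0, 0.0, 0.0, 1.0]]
```

View pics/top0.png

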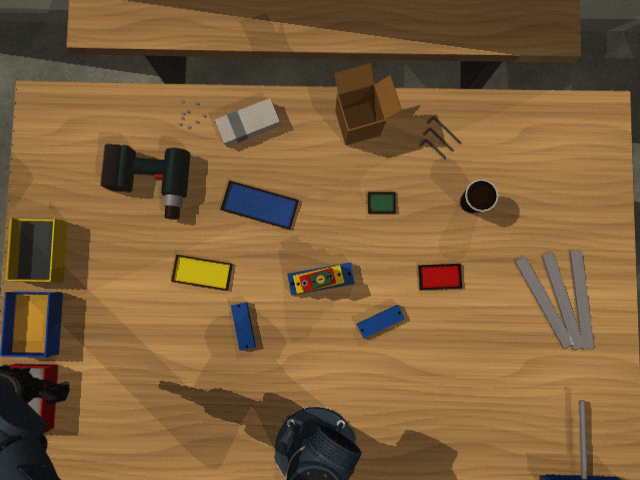

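View pics/side0.png

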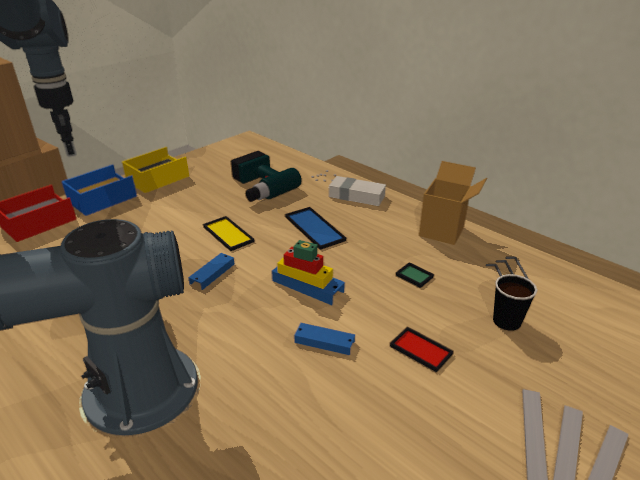

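The top view shows the pile at (321,279). The trays are green (382,203), red (440,277), yellow (203,272) and blue (260,204), with the cup at (480,196) and the drill at (150,170). There are three blue channels: (244,326), (381,321) and the one under the pile at (321,279). The pile's is the longest, so it should be the 170 mm one. I'll confirm that in an enlarged crop.

```bash
cat > h.py <<'E'
import cv2,numpy as np
from plant import sense,capture
def ray(c,uv,z):
    p=cv2.undistortPoints(np.array(uv,float).reshape(-1,1,2),c["mtx"],c["distortion"]).reshape(-1,2)
    T=c["camera_from_world"];R=T[:3,:3];o=-R.T@T[:3,3]
    d=np.c_[p,np.ones(len(p))]@R
    return o+d*((z-o[2])/d[:,2])[:,None]
def crop(c,name,x,y,w,h,f):
    im=cv2.resize(c["img"][y:y+h,x:x+w,::-1],None,fx=f,fy=f,interpolation=cv2.INTER_CUBIC)
    cv2.imwrite(f"pics/{name}.png",im)
def rect(c,mask,z):
    "fit: centre, long-side angle, sizes of largest blob at height z"
    k=cv2.findContours(mask.astype(np.uint8),cv2.RETR_EXTERNAL,cv2.CHAIN_APPROX_NONE)[0]
    k=max(k,key=cv2.contourArea)
    w=ray(c,k.reshape(-1,2),z)[:,:2]*1000
    (cx,cy),(a,b),t=cv2.minAreaRect(w.astype(np.float32))
    if a>b:a,b,t=b,a,t-90   # t: direction of short side
    t=(t+90)%180-90
    return np.round([cx,cy,a,b,t],1)
E
python3 - <<'E'
from h import *
c=capture("top");crop(c,"pile",280,252,84,54,9)
H=cv2.cvtColor(c["img"],cv2.COLOR_RGB2HSV).astype(int)
col={"green":(75,382,203),"red":(0,440,277),"yellow":(28,203,272),"blue":(110,260,204)}
for n,(h,u,v) in col.items():
    print(n,H[v,u])
    dh=abs(H[...,0]-H[v,u,0]);dh=np.minimum(dh,180-dh)
    m=(dh<10)&(H[...,1]>90)&(H[...,2]>30)
    _,l=cv2.connectedComponents(m.astype(np.uint8),connectivity=4);
    print(n,rect(c,l==l[v,u],.004))
E
```

```text
green [ 64 112  75]
green [ 650.3 -167.4   43.9   60.     1.1]
red [  1 232 153]
red [ 453.3 -327.    61.5  104.     3.5]
yellow [ 26 224 189]
yellow [467.1 323.8 154.9 165.7  17. ]
blue [110 172 104]
blue [637.2 162.7  75.5 185.2 -14.9]
```

View pics/pile.png

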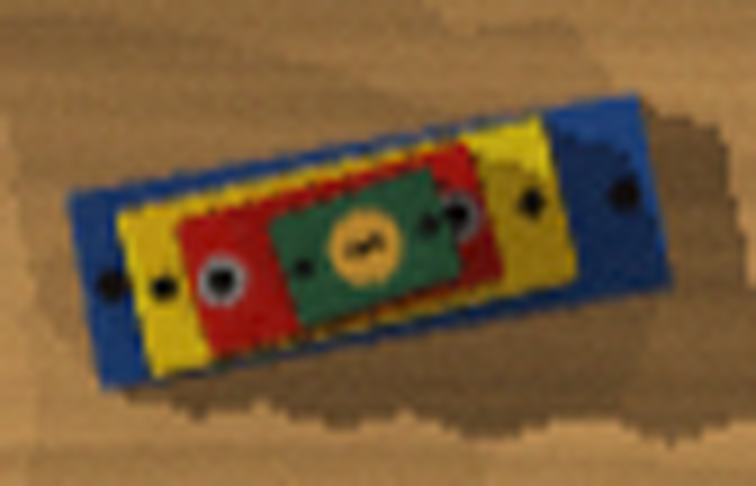

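The crop shows green on red on yellow on the long blue channel. Its corners run from (68,197) to (673,285) in the crop. Next I'll measure every part and check the channel lengths.

Run:
```python
from h import *
c=capture("top")
P={"latch":(.12,[(270,214),(434,168),(462,275),(302,328)]),"guide":(.09,[(177,218),(466,143),(503,280),(216,361)]),
"packer":(.06,[(117,210),(545,117),(578,278),(153,378)]),"channel":(.03,[(68,197),(638,95),(673,285),(104,390)])}
for n,(z,q) in P.items():
    w=ray(c,(np.array(q)+.5)/9-.5+[280,252],z)[:,:2]*1000
    l=(w[1]+w[2]-w[0]-w[3])/2; s=(w[0]+w[1]-w[2]-w[3])/2
    print(n,w.mean(0).round(1),"L",np.linalg.norm(l).round(1),"W",np.linalg.norm(s).round(1),"short ang",np.degrees(np.arctan2(s[1],s[0])).round(1),"long-90",(np.degrees(np.arctan2(l[1],l[0]))+90).round(1))
H=cv2.cvtColor(c["img"],cv2.COLOR_RGB2HSV).astype(int)
for n,u,v,z,s in(("yellow",203,272,.004,190),("red",440,277,.004,190),("green",382,203,.004,80),("blue",260,204,.004,120),("ch",244,326,.03,120),("ch2",381,321,.03,120)):
    dh=abs(H[...,0]-H[v,u,0]);dh=np.minimum(dh,180-dh)
    m=((dh<12)&(H[...,1]>s)&(H[...,2]>(130 if n=="yellow" else 40))).astype(np.uint8)
    _,l=cv2.connectedComponents(m,connectivity=4); print(n,rect(c,l==l[v,u],z))
# black rims
for n,u,v in(("yellow",203,272),("red",440,277),("green",382,203),("blue",260,204)):
    m=H[...,2]<45
    m=cv2.morphologyEx(m.astype(np.uint8),cv2.MORPH_CLOSE,np.ones((3,3)))
    sub=np.zeros_like(m);sub[v-32:v+32,u-48:u+48]=m[v-32:v+32,u-48:u+48]
    print("rim",n,rect(c,sub,.01))
im=np.zeros((520,780,3),np.uint8)
for i,(u,v) in enumerate(((203,272),(440,277),(382,203),(260,204))):
    t=cv2.resize(c["img"][v-32:v+32,u-48:u+48,::-1],None,fx=4,fy=4,interpolation=cv2.INTER_CUBIC)
    im[(i//2)*260:(i//2)*260+256,(i%2)*390:(i%2)*390+384]=t
cv2.imwrite("pics/trays.png",im)
```

```text
latch [434.8  -6.4] L 46.4 W 31.3 short ang 16.3 long-90 18.1
guide [434.5   0.9] L 83.5 W 40.6 short ang 16.3 long-90 16.3
packer [436.8  -1.3] L 125.1 W 48.0 short ang 13.0 long-90 13.9
channel [439.1  -7.8] L 169.2 W 56.9 short ang 11.6 long-90 11.4
yellow [449.8 311.9  63.3 138.7  -8.3]
red [ 452.  -326.9   57.7  102.6    3.5]
green [ 650.3 -167.4   43.9   60.     1.1]
blue [636.8 162.8  74.7 185.  -14.9]
ch [311.3 193.2  41.6 118.3 -77. ]
ch2 [ 330.8 -165.3   40.8  118.2   26.2]
rim yellow [438.6 238.8  12.8  70.4  74.2]
rim red [ 451.7 -325.1   64.3  112.1    3.1]
rim green [ 649.2 -167.8   54.7   73.     1.1]
rim blue [636.1 162.5  82.6 195.6 -14.8]
```

View pics/trays.png

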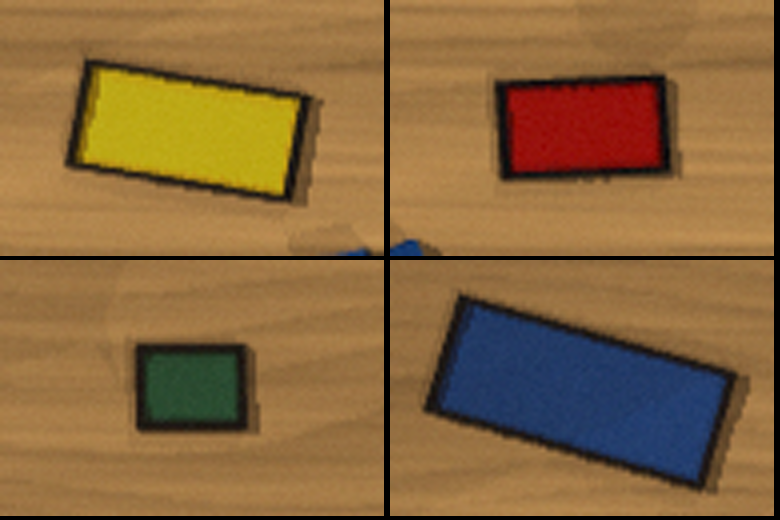

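The two loose channels measure 118 mm and the pile's bottom one measures 169 mm, so the one in the pile is the right one. Now I'll move over the latch and check fingertip height before descending.

The manual's scale: shifts go in shares of 600 mm and turns go in shares of 90 degrees. Converting my numbers, -597 mm / 600 = -0.995, 233 mm / 600 = 0.3883, -0.944 rad / 1.5708 = -0.601.

Request:
send_rows(
  fingers=[50,50,50,50,50,50,50,50,50,50,50,50,50,50,50,50,50,50,50,50],
  xyz=[
    [0.3883,-0.995,-0.065],
    [0.3883,-0.995,-0.065],
    [0.3883,-0.995,-0.065],
    [0.3883,-0.995,-0.065],
    [0.3883,-0.995,-0.065],
    [0.3883,-0.995,-0.065],
    [0.3883,-0.995,-0.065],
    [0.3883,-0.995,-0.065],
    [0.3883,-0.995,-0.065],
    [0.3883,-0.995,-0.065],
    [0.3883,-0.995,-0.065],
    [0.3883,-0.995,-0.065],
    [0.3883,-0.995,-0.065],
    [0.3883,-0.995,-0.065],
    [0.3883,-0.995,-0.065],
    [0.3883,-0.995,-0.065],
    [0.3883,-0.995,-0.065],
    [0.3883,-0.995,-0.065],
    [0.3883,-0.995,-0.065],
    [0.3883,-0.995,-0.065],
  ],
  turn=[-0.601,-0.601,-0.601,-0.601,-0.601,-0.601,-0.601,-0.601,-0.601,-0.601,-0.601,-0.601,-0.601,-0.601,-0.601,-0.601,-0.601,-0.601,-0.601,-0.601],
  newtons=40,
)

```text
time: 2.2
eef_pos: [0.4353, -0.0051, 0.2004]
eef_rot: [0.594, 0.804, 0.0, 0.0]
contact_force: [-0.3, 0.0, 0.1]
width: 0.05
grasp_force: 0.0
```

```bash
cat >> h.py <<'E'
def pose():
    s=sense();q=s["eef_rot"]
    print("t",round(s["time"],1),"pos",(s["eef_pos"]*1000).round(1) if hasattr(s["eef_pos"],"round") else np.round(np.array(s["eef_pos"])*1000,1),
     "closing deg",round(np.degrees(2*np.arctan2(q[1],q[0]))-90,2),"w",round(s["width"]*1000,1),"g",round(float(s["grasp_force"]),1),"F",np.round(s["contact_force"],1))
    return s
def px(c,p):
    T=c["camera_from_world"];r=cv2.Rodrigues(T[:3,:3])[0]
    return cv2.projectPoints(np.array(p,float).reshape(-1,1,3),r,T[:3,3],c["mtx"],np.array(c["distortion"]))[0].reshape(-1,2)
E
python3 - <<'E'
from h import *
s=pose();c=capture("side")
e=np.array(s["eef_pos"]);u=px(c,[e,e-[0,0,.008],e-[0,0,.016]]).round(1);print(u)
x,y=int(u[0,0])-50,int(u[0,1])-50
crop(c,"tip",x,y,100,110,5);print(((u-[x,y])*5).round())
E
```

```text
t 2.2 pos [435.3  -5.1 200.4] closing deg 17.09 w 50.0 g 0.0 F [-0.3  0.   0.1]
[[305.4 214.8]
 [305.5 217.9]
 [305.5 221. ]]
[[252. 254.]
 [252. 270.]
 [252. 285.]]
```

View pics/tip.png

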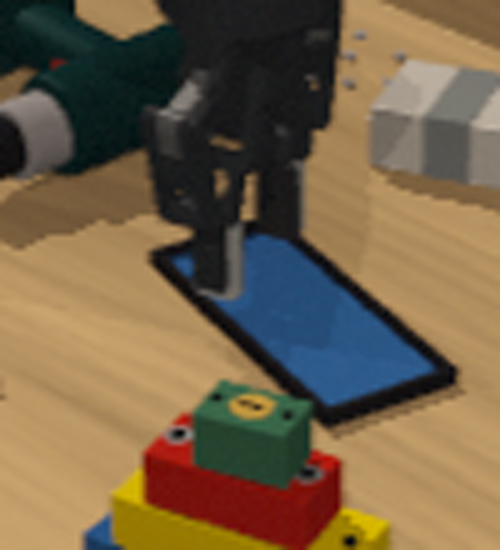

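The fingertips show at crop (215,297) and (280,238). Their mean is about 8 mm below the TCP at 50 mm opening, so the tip offset holds. I'll descend onto the latch and grip.

Scaled: -92 mm / 600 = -0.1533, -85 mm / 600 = -0.1417.

Request:
send_rows(
  fingers=[50,50,50,50,50,50,20,20,20,20,20,20,20,20],
  xyz=[
    [0,0,-0.0667],
    [0,0,-0.1167],
    [0,0,-0.1417],
    [0,0,-0.1533],
    [0,0,-0.1533],
    [0,0,-0.1533],
    [0,0,-0.1533],
    [0,0,-0.1533],
    [0,0,-0.1533],
    [0,0,-0.1533],
    [0,0,-0.1533],
    [0,0,-0.1533],
    [0,0,-0.1533],
    [0,0,-0.1533],
  ],
  turn=[0,0,0,0,0,0,0,0,0,0,0,0,0,0],
  newtons=40,
)

```text
time: 3.65
eef_pos: [0.4361, -0.0059, 0.1094]
eef_rot: [0.595, 0.804, 0.0, 0.001]
contact_force: [-1.0, -0.0, 5.4]
width: 0.0316
grasp_force: 39.5
```

Scaled: 215 mm / 600 = 0.3583, -161 mm / 600 = -0.2683, -0.279 rad / 1.5708 = -0.1776.

Request:
send_rows(
  fingers=[20,20,20,20,20,20,20,20,20,20,20,20,20,20,20],
  xyz=[
    [0,0,0.0167],
    [0,0,0.05],
    [0,0,0.1],
    [0,0,0.1533],
    [0.05,-0.0367,0.1533],
    [0.1167,-0.0867,0.1533],
    [0.1833,-0.1367,0.1533],
    [0.25,-0.1867,0.1533],
    [0.3083,-0.2317,0.1533],
    [0.3417,-0.2567,0.1533],
    [0.3583,-0.2683,0.1533],
    [0.3583,-0.2683,0.1533],
    [0.3583,-0.2683,0.1533],
    [0.3583,-0.2683,0.1533],
    [0.3583,-0.2683,0.1533],
  ],
  turn=[0,0,0,0,-0.0318,-0.0637,-0.0955,-0.1273,-0.1592,-0.1776,-0.1776,-0.1776,-0.1776,-0.1776,-0.1776],
)

```text
time: 5.15
eef_pos: [0.6495, -0.1658, 0.2005]
eef_rot: [0.7, 0.714, -0.0, -0.0]
contact_force: [0.1, -0.7, -1.8]
width: 0.0313
grasp_force: 39.5
```

Run:
```python
from h import *
pose();c=capture("side");cv2.imwrite("pics/side1.png",c["img"][:,:,::-1])
```

```text
t 5.2 pos [ 649.5 -165.8  200.5] closing deg 1.07 w 31.3 g 39.5 F [ 0.1 -0.7 -1.8]
```

View pics/side1.png

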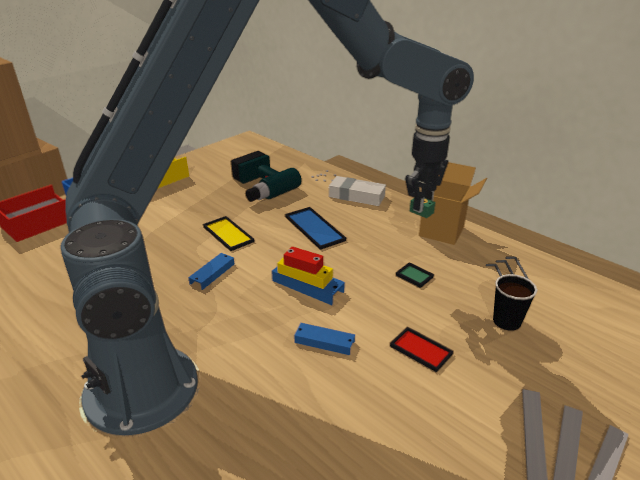

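The latch is held at (422,207) and the rest of the pile at (305,275) hasn't moved. I'll lower it and watch the force.

Scaled: -175 mm / 600 = -0.2917, -173 mm / 600 = -0.2883.

Request:
send_rows(
  fingers=[20,20,20,20,20,20,20,20,20,20],
  xyz=[
    [0,-0.0025,-0.0667],
    [0,-0.0025,-0.1333],
    [0,-0.0025,-0.2],
    [0,-0.0025,-0.25],
    [0,-0.0025,-0.275],
    [0,-0.0025,-0.2833],
    [0,-0.0025,-0.2883],
    [0,-0.0025,-0.2917],
    [0,-0.0025,-0.2917],
    [0,-0.0025,-0.2917],
  ],
  turn=[0,0,0,0,0,0,0,0,0,0],
)

```text
time: 6.2
eef_pos: [0.6511, -0.1685, 0.0267]
eef_rot: [0.701, 0.713, 0.0, 0.001]
contact_force: [-0.6, 1.0, -2.5]
width: 0.0313
grasp_force: 39.5
```

Run:
```python
from h import *
pose();c=capture("side");crop(c,"lat1",370,190,90,100,6)
```

```text
t 6.2 pos [ 651.1 -168.5   26.7] closing deg 1.03 w 31.3 g 39.5 F [-0.6  1.  -2.5]
```

View pics/lat1.png

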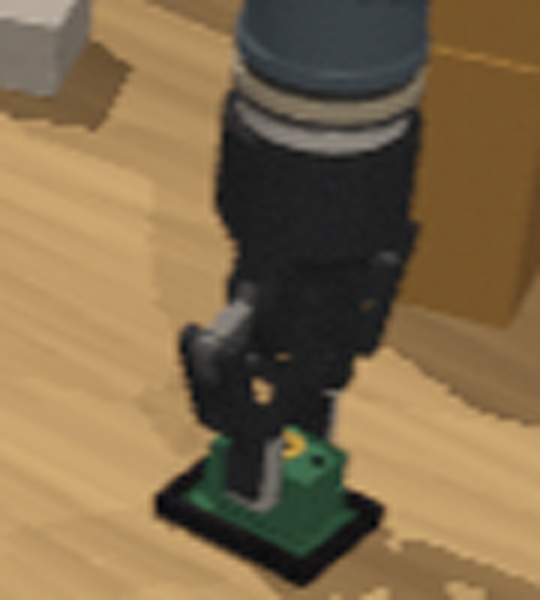

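The latch hangs just above the green tray, with the finger tip at crop (250,505) inside the rim. I'll go on down to contact, then release.

Scaled: -3 mm / 600 = -0.005, -2 mm / 600 = -0.0033.

Request:
send_rows(
  fingers=[20,20,20,20,20],
  xyz=[
    [0,0,-0.0017],
    [0,0,-0.0033],
    [0,0,-0.005],
    [0,0,-0.005],
    [0,0,-0.005],
  ],
  turn=[0,0,0,0,0],
)

```text
time: 6.75
eef_pos: [0.6505, -0.1683, 0.0235]
eef_rot: [0.701, 0.713, 0.0, 0.0]
contact_force: [-2.6, 1.0, 5.4]
width: 0.0319
grasp_force: 40.1
```

Request:
send_rows(
  fingers=[34,36,38,40,42,42,42,46,50,50,50,50,50],
  xyz=[
    [0,0,0],
    [0,0,0],
    [0,0,0],
    [0,0,0],
    [0,0,0],
    [0,0,0.0083],
    [0,0,0.0167],
    [0,0,0.0417],
    [0,0,0.1],
    [0,0,0.1667],
    [0,0,0.2333],
    [0,0,0.2917],
    [0,0,0.2917],
  ],
  turn=[0,0,0,0,0,0,0,0,0,0,0,0,0],
)

```text
time: 8.05
eef_pos: [0.6541, -0.1696, 0.2056]
eef_rot: [0.701, 0.714, 0.003, 0.007]
contact_force: [0.8, -0.1, 1.0]
width: 0.0501
grasp_force: 0.0
```

Run:
```python
from h import *
pose();c=capture("side");a=c["img"][240:310,370:460,::-1];b=c["img"][235:305,262:352,::-1]
cv2.imwrite("pics/s2.png",cv2.resize(np.hstack([a,b]),None,fx=4.4,fy=4.4,interpolation=cv2.INTER_CUBIC))
```

```text
t 8.1 pos [ 654.1 -169.6  205.6] closing deg 1.05 w 50.1 g 0.0 F [ 0.8 -0.1  1. ]
```

View pics/s2.png

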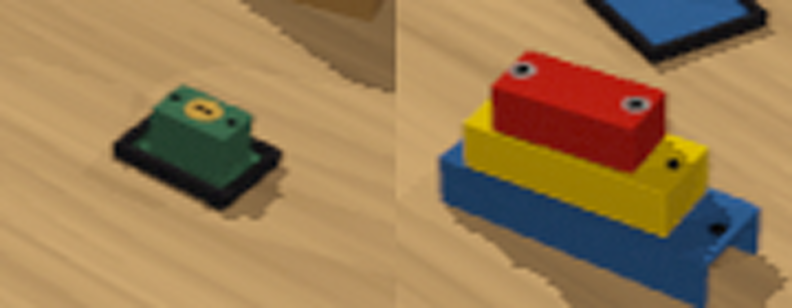

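The latch sits flat in the green tray and the pile is intact. Next I'll re-measure the remaining pile from the top, now unobstructed.

Run:
```python
from h import *
c=capture("top")
H=cv2.cvtColor(c["img"],cv2.COLOR_RGB2HSV).astype(int)
for n,u,v,z,s in(("guide",317,281,.09,170),("latch",0,0,.034,80)):
    if n=="latch":
        p=px(c,[.651,-.168,.034])[0].astype(int);print(p);continue
    h=H[v,u];print(h)
    dh=abs(H[...,0]-h[0]);dh=np.minimum(dh,180-dh)
    m=((dh<7)&(H[...,1]>s)&(H[...,2]>60)).astype(np.uint8)
    m=cv2.morphologyEx(m,cv2.MORPH_CLOSE,np.ones((5,5)))
    _,l=cv2.connectedComponents(m,connectivity=4);print(n,rect(c,l==l[v,u],z))
```

```text
[101  53  68]
guide [ 5.6050e+02 -1.1000e+00  1.2204e+03  1.6755e+03  1.1000e+00]
[382 199]
```

Scaled: -215.5 mm / 600 = -0.3592, 169.5 mm / 600 = 0.2825, 0.265 rad / 1.5708 = 0.1687.

Request:
send_rows(
  fingers=[55,55,55,55,55,55,55,55,55,55],
  xyz=[
    [-0.3592,0.2825,0.005],
    [-0.3592,0.2825,0.005],
    [-0.3592,0.2825,0.005],
    [-0.3592,0.2825,0.005],
    [-0.3592,0.2825,0.005],
    [-0.3592,0.2825,0.005],
    [-0.3592,0.2825,0.005],
    [-0.3592,0.2825,0.005],
    [-0.3592,0.2825,0.005],
    [-0.3592,0.2825,0.005],
  ],
  turn=[0.1687,0.1687,0.1687,0.1687,0.1687,0.1687,0.1687,0.1687,0.1687,0.1687],
)

```text
time: 9.15
eef_pos: [0.4362, 0.0004, 0.2001]
eef_rot: [0.601, 0.799, 0.0, 0.0]
contact_force: [-0.5, -1.1, -0.1]
width: 0.0547
grasp_force: 0.0
```

Run:
```python
from h import *
pose()
```

```text
t 9.2 pos [4.362e+02 4.000e-01 2.001e+02] closing deg 16.16 w 54.7 g 0.0 F [-0.5 -1.1 -0.1]
```

Scaled: -123 mm / 600 = -0.205, -115 mm / 600 = -0.1917.

Request:
send_rows(
  fingers=[55,55,55,55,55,55,55,25,25,25,25,25,25,25],
  xyz=[
    [0,0,-0.0667],
    [0,0,-0.125],
    [0,0,-0.1667],
    [0,0,-0.1917],
    [0,0,-0.205],
    [0,0,-0.205],
    [0,0,-0.205],
    [0,0,-0.205],
    [0,0,-0.205],
    [0,0,-0.205],
    [0,0,-0.205],
    [0,0,-0.205],
    [0,0,-0.205],
    [0,0,-0.205],
  ],
  turn=[0,0,0,0,0,0,0,0,0,0,0,0,0,0],
  newtons=40,
)

```text
time: 10.55
eef_pos: [0.4357, 0.0011, 0.0782]
eef_rot: [0.6, 0.8, 0.0, 0.001]
contact_force: [-0.5, -0.8, 6.9]
width: 0.0393
grasp_force: 41.3
```

Scaled: -327.5 mm / 600 = -0.5458, 17.5 mm / 600 = 0.0292, -0.223 rad / 1.5708 = -0.142.

Request:
send_rows(
  fingers=[25,25,25,25,25,25,25,25,25,25,25,25,25,25,25,25,25],
  xyz=[
    [0,0,0.0167],
    [0,0,0.05],
    [0,0,0.1],
    [0,0,0.155],
    [0.0033,-0.05,0.155],
    [0.0067,-0.1167,0.155],
    [0.01,-0.1833,0.155],
    [0.0133,-0.25,0.155],
    [0.0167,-0.3167,0.155],
    [0.0217,-0.3833,0.155],
    [0.025,-0.45,0.155],
    [0.0267,-0.5,0.155],
    [0.0292,-0.5333,0.155],
    [0.0292,-0.5458,0.155],
    [0.0292,-0.5458,0.155],
    [0.0292,-0.5458,0.155],
    [0.0292,-0.5458,0.155],
  ],
  turn=[0,0,0,0,-0.0127,-0.0382,-0.0637,-0.0891,-0.1146,-0.142,-0.142,-0.142,-0.142,-0.142,-0.142,-0.142,-0.142],
)

```text
time: 12.25
eef_pos: [0.452, -0.3244, 0.1703]
eef_rot: [0.685, 0.728, 0.0, -0.001]
contact_force: [0.1, 1.2, -1.2]
width: 0.0393
grasp_force: 40.7
```

Run:
```python
from h import *
pose();c=capture("top");cv2.imwrite("pics/top2.png",cv2.resize(c["img"][150:350,160:520,::-1],None,fx=2.2,fy=2.2))
```

```text
t 12.2 pos [ 452.  -324.4  170.3] closing deg 3.51 w 39.3 g 40.7 F [ 0.1  1.2 -1.2]
```

View pics/top2.png

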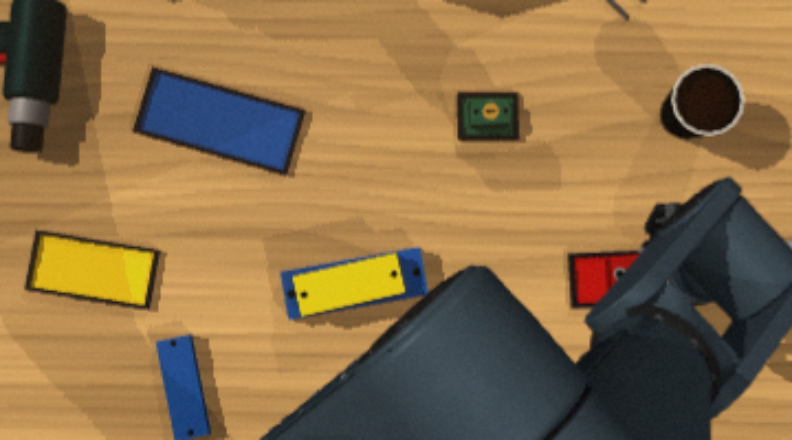

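The top view shows the latch centred in the green tray at (489,115). The yellow and blue parts of the pile at (352,283) look undisturbed. I'll lower the guide now.

Scaled: -150 mm / 600 = -0.25, -149 mm / 600 = -0.2483.

Request:
send_rows(
  fingers=[25,25,25,25,25,25,25,25,25,25,25],
  xyz=[
    [0,0,-0.0667],
    [0,0,-0.1333],
    [0,0,-0.1917],
    [0,0,-0.225],
    [0,0,-0.2367],
    [0,0,-0.2417],
    [0,0,-0.245],
    [0,0,-0.2467],
    [0,0,-0.2483],
    [0,0,-0.25],
    [0,0,-0.25],
  ],
  turn=[0,0,0,0,0,0,0,0,0,0,0],
)

```text
time: 13.4
eef_pos: [0.4529, -0.3267, 0.0223]
eef_rot: [0.686, 0.728, -0.0, 0.001]
contact_force: [-1.4, 1.5, 7.9]
width: 0.039
grasp_force: 41.7
```

Scaled: 150 mm / 600 = 0.25, 140 mm / 600 = 0.2333.

Request:
send_rows(
  fingers=[42,44,46,48,50,50,50,55,60,60,60,60,60],
  xyz=[
    [0,0,0],
    [0,0,0],
    [0,0,0],
    [0,0,0],
    [0,0,0],
    [0,0,0.0083],
    [0,0,0.0167],
    [0,0,0.0417],
    [0,0,0.1],
    [0,0,0.1667],
    [0,0,0.2333],
    [0,0,0.25],
    [0,0,0.25],
  ],
  turn=[0,0,0,0,0,0,0,0,0,0,0,0,0],
)

```text
time: 14.7
eef_pos: [0.4533, -0.327, 0.1726]
eef_rot: [0.686, 0.728, -0.0, 0.003]
contact_force: [-0.7, -0.4, -0.4]
width: 0.0599
grasp_force: 0.0
```

Run:
```python
from h import *
pose();c=capture("side");a=c["img"][310:390,370:470,::-1];b=c["img"][225:305,257:357,::-1]
cv2.imwrite("pics/s3.png",cv2.resize(np.hstack([a,b]),None,fx=4,fy=4,interpolation=cv2.INTER_CUBIC))
c=capture("top")
H=cv2.cvtColor(c["img"],cv2.COLOR_RGB2HSV).astype(int)
h=H[281,317];print(h)
m=((abs(H[...,0]-h[0])<8)&(H[...,1]>190)&(H[...,2]>90)).astype(np.uint8)
_,l=cv2.connectedComponents(m,connectivity=4);print("packer",rect(c,l==l[281,317],.06))
```

```text
t 14.7 pos [ 453.3 -327.   172.6] closing deg 3.44 w 59.9 g 0.0 F [-0.7 -0.4 -0.4]
[ 27 225 226]
packer [436.2  -0.6  46.5 124.9  14.1]
```

View pics/s3.png

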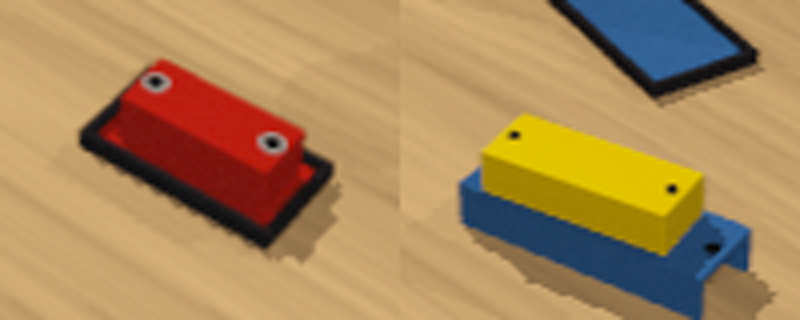

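The guide is flat in the red tray, and packer and channel are undisturbed. Next is the packer.

Scaled: 325.5 mm / 600 = 0.5425, -20 mm / 600 = -0.0333, 0.185 rad / 1.5708 = 0.1178.

Request:
send_rows(
  fingers=[65,65,65,65,65,65,65,65,65,65,65,65],
  xyz=[
    [-0.0267,0.5425,-0.0333],
    [-0.0267,0.5425,-0.0333],
    [-0.0267,0.5425,-0.0333],
    [-0.0267,0.5425,-0.0333],
    [-0.0267,0.5425,-0.0333],
    [-0.0267,0.5425,-0.0333],
    [-0.0267,0.5425,-0.0333],
    [-0.0267,0.5425,-0.0333],
    [-0.0267,0.5425,-0.0333],
    [-0.0267,0.5425,-0.0333],
    [-0.0267,0.5425,-0.0333],
    [-0.0267,0.5425,-0.0333],
  ],
  turn=[0.1178,0.1178,0.1178,0.1178,0.1178,0.1178,0.1178,0.1178,0.1178,0.1178,0.1178,0.1178],
)

```text
time: 16.0
eef_pos: [0.4366, -0.0018, 0.1502]
eef_rot: [0.616, 0.788, -0.0, 0.0]
contact_force: [0.1, -0.2, -0.6]
width: 0.0649
grasp_force: 0.0
```

Scaled: -104 mm / 600 = -0.1733, -98 mm / 600 = -0.1633.

Request:
send_rows(
  fingers=[65,65,65,65,65,65,65,35,35,35,35,35,35,35],
  xyz=[
    [0,0,-0.0583],
    [0,0,-0.1083],
    [0,0,-0.1417],
    [0,0,-0.1633],
    [0,0,-0.1733],
    [0,0,-0.1733],
    [0,0,-0.1733],
    [0,0,-0.1733],
    [0,0,-0.1733],
    [0,0,-0.1733],
    [0,0,-0.1733],
    [0,0,-0.1733],
    [0,0,-0.1733],
    [0,0,-0.1733],
  ],
  turn=[0,0,0,0,0,0,0,0,0,0,0,0,0,0],
  newtons=40,
)

```text
time: 17.4
eef_pos: [0.437, -0.0009, 0.0473]
eef_rot: [0.615, 0.788, 0.0, 0.001]
contact_force: [-0.3, -1.6, 7.2]
width: 0.0474
grasp_force: 41.8
```

Scaled: 313.5 mm / 600 = 0.5225, 104 mm / 600 = 0.1733, -0.389 rad / 1.5708 = -0.2476.

Request:
send_rows(
  fingers=[35,35,35,35,35,35,35,35,35,35,35,35,35,35,35,35,35],
  xyz=[
    [0,0,0.0167],
    [0,0,0.05],
    [0,0,0.1083],
    [0,0,0.1733],
    [0.0017,0.0417,0.1733],
    [0.005,0.1,0.1733],
    [0.0083,0.1667,0.1733],
    [0.0117,0.2333,0.1733],
    [0.015,0.3,0.1733],
    [0.0183,0.3667,0.1733],
    [0.02,0.4333,0.1733],
    [0.0217,0.4833,0.1733],
    [0.0225,0.5133,0.1733],
    [0.0225,0.5225,0.1733],
    [0.0225,0.5225,0.1733],
    [0.0225,0.5225,0.1733],
    [0.0225,0.5225,0.1733],
  ],
  turn=[0,0,0,0,-0.0255,-0.0637,-0.0955,-0.1273,-0.1592,-0.191,-0.2228,-0.2476,-0.2476,-0.2476,-0.2476,-0.2476,-0.2476],
)

```text
time: 19.1
eef_pos: [0.4497, 0.3116, 0.1503]
eef_rot: [0.757, 0.654, -0.001, -0.0]
contact_force: [-0.2, 0.1, -1.8]
width: 0.0471
grasp_force: 42.0
```

Scaled: -130 mm / 600 = -0.2167, -129 mm / 600 = -0.215.

Request:
send_rows(
  fingers=[35,35,35,35,35,35,35,35,35,35],
  xyz=[
    [0,0,-0.0667],
    [0,0,-0.1333],
    [0,0,-0.175],
    [0,0,-0.195],
    [0,0,-0.2033],
    [0,0,-0.2083],
    [0,0,-0.2117],
    [0,0,-0.215],
    [0,0,-0.2167],
    [0,0,-0.2167],
  ],
  turn=[0,0,0,0,0,0,0,0,0,0],
)

```text
time: 20.1
eef_pos: [0.4504, 0.3131, 0.0213]
eef_rot: [0.756, 0.654, 0.001, 0.0]
contact_force: [-0.2, -0.3, 2.9]
width: 0.0469
grasp_force: 42.5
```

Scaled: 130 mm / 600 = 0.2167, 100 mm / 600 = 0.1667.

Request:
send_rows(
  fingers=[50,52,54,56,58,58,58,62,66,70,70,70,70],
  xyz=[
    [0,0,0],
    [0,0,0],
    [0,0,0],
    [0,0,0],
    [0,0,0],
    [0,0,0.0083],
    [0,0,0.0167],
    [0,0,0.0417],
    [0,0,0.1],
    [0,0,0.1667],
    [0,0,0.2167],
    [0,0,0.2167],
    [0,0,0.2167],
  ],
  turn=[0,0,0,0,0,0,0,0,0,0,0,0,0],
)

```text
time: 21.4
eef_pos: [0.45, 0.3129, 0.1513]
eef_rot: [0.756, 0.654, 0.001, 0.0]
contact_force: [0.5, -0.8, -0.3]
width: 0.07
grasp_force: 0.0
```

Run:
```python
from h import *
pose();c=capture("side");a=c["img"][195:275,180:280,::-1];b=c["img"][225:305,257:357,::-1]
cv2.imwrite("pics/s4.png",cv2.resize(np.hstack([a,b]),None,fx=4,fy=4,interpolation=cv2.INTER_CUBIC))
c=capture("top")
H=cv2.cvtColor(c["img"],cv2.COLOR_RGB2HSV).astype(int)
h=H[279,321];print(h)
m=((abs(H[...,0]-h[0])<12)&(H[...,1]>120)&(H[...,2]>60)).astype(np.uint8)
_,l=cv2.connectedComponents(m,connectivity=4);print("channel",rect(c,l==l[279,321],.03))
```

```text
t 21.4 pos [450.  312.9 151.3] closing deg -8.25 w 70.0 g 0.0 F [ 0.5 -0.8 -0.3]
[108 192 130]
channel [439.2  -7.3  56.1 168.5  11.3]
```

View pics/s4.png

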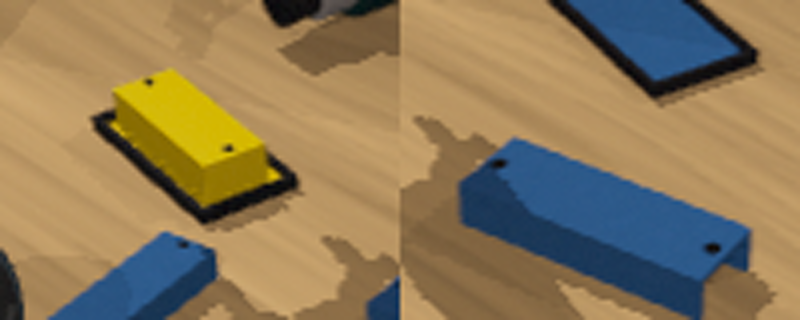

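The packer is flat in the yellow tray and the channel is undisturbed. Last is the channel.

Scaled: -320 mm / 600 = -0.5333, -10.5 mm / 600 = -0.0175, 0.344 rad / 1.5708 = 0.219.

Request:
send_rows(
  fingers=[76,76,76,76,76,76,76,76,76,76,76,76],
  xyz=[
    [-0.0175,-0.5333,-0.0333],
    [-0.0175,-0.5333,-0.0333],
    [-0.0175,-0.5333,-0.0333],
    [-0.0175,-0.5333,-0.0333],
    [-0.0175,-0.5333,-0.0333],
    [-0.0175,-0.5333,-0.0333],
    [-0.0175,-0.5333,-0.0333],
    [-0.0175,-0.5333,-0.0333],
    [-0.0175,-0.5333,-0.0333],
    [-0.0175,-0.5333,-0.0333],
    [-0.0175,-0.5333,-0.0333],
    [-0.0175,-0.5333,-0.0333],
  ],
  turn=[0.219,0.219,0.219,0.219,0.219,0.219,0.219,0.219,0.219,0.219,0.219,0.219],
)

```text
time: 22.7
eef_pos: [0.4392, -0.006, 0.1303]
eef_rot: [0.632, 0.775, -0.0, -0.0]
contact_force: [-0.1, 0.3, -0.3]
width: 0.0757
grasp_force: 0.0
```

Scaled: -115 mm / 600 = -0.1917, -108 mm / 600 = -0.18.

Request:
send_rows(
  fingers=[76,76,76,76,76,76,76,45,45,45,45,45,45,45],
  xyz=[
    [0,0,-0.0583],
    [0,0,-0.1167],
    [0,0,-0.1583],
    [0,0,-0.18],
    [0,0,-0.1917],
    [0,0,-0.1917],
    [0,0,-0.1917],
    [0,0,-0.1917],
    [0,0,-0.1917],
    [0,0,-0.1917],
    [0,0,-0.1917],
    [0,0,-0.1917],
    [0,0,-0.1917],
    [0,0,-0.1917],
  ],
  turn=[0,0,0,0,0,0,0,0,0,0,0,0,0,0],
  newtons=60,
)

```text
time: 24.1
eef_pos: [0.44, -0.0072, 0.0165]
eef_rot: [0.633, 0.774, 0.001, 0.001]
contact_force: [2.1, 2.0, 6.4]
width: 0.0568
grasp_force: 63.9
```

Scaled: 197.5 mm / 600 = 0.3292, 170.5 mm / 600 = 0.2842, -0.459 rad / 1.5708 = -0.2922.

Request:
send_rows(
  fingers=[45,45,45,45,45,45,45,45,45,45,45,45,45,45,45,45,45],
  xyz=[
    [0,0,0.0167],
    [0,0,0.05],
    [0,0,0.1],
    [0,0,0.1583],
    [0,0,0.1917],
    [0.0333,0.0283,0.1917],
    [0.075,0.065,0.1917],
    [0.125,0.1083,0.1917],
    [0.175,0.1517,0.1917],
    [0.225,0.195,0.1917],
    [0.275,0.2367,0.1917],
    [0.3083,0.2667,0.1917],
    [0.325,0.28,0.1917],
    [0.3292,0.2842,0.1917],
    [0.3292,0.2842,0.1917],
    [0.3292,0.2842,0.1917],
    [0.3292,0.2842,0.1917],
  ],
  turn=[0,0,0,0,0,-0.0318,-0.0637,-0.1019,-0.1401,-0.1783,-0.2165,-0.2546,-0.2922,-0.2922,-0.2922,-0.2922,-0.2922],
)

```text
time: 25.8
eef_pos: [0.6357, 0.1625, 0.1302]
eef_rot: [0.793, 0.61, -0.001, -0.0]
contact_force: [0.6, 0.7, -2.8]
width: 0.0567
grasp_force: 66.4
```

Scaled: -111 mm / 600 = -0.185, -110 mm / 600 = -0.1833.

Request:
send_rows(
  fingers=[45,45,45,45,45,45,45,45,45,45,45],
  xyz=[
    [0,0,-0.0583],
    [0,0,-0.1083],
    [0,0,-0.1417],
    [0,0,-0.16],
    [0,0,-0.17],
    [0,0,-0.1767],
    [0,0,-0.18],
    [0,0,-0.1833],
    [0,0,-0.185],
    [0,0,-0.185],
    [0,0,-0.185],
  ],
  turn=[0,0,0,0,0,0,0,0,0,0,0],
)

```text
time: 26.9
eef_pos: [0.6375, 0.1634, 0.0205]
eef_rot: [0.792, 0.61, 0.001, 0.001]
contact_force: [-0.9, 1.1, 2.0]
width: 0.0567
grasp_force: 67.2
```

Scaled: 180 mm / 600 = 0.3, 140 mm / 600 = 0.2333.

Request:
send_rows(
  fingers=[60,62,64,66,70,70,70,74,78,80,80,80,80,80,80],
  xyz=[
    [0,0,0],
    [0,0,0],
    [0,0,0],
    [0,0,0],
    [0,0,0],
    [0,0,0.0083],
    [0,0,0.0167],
    [0,0,0.0417],
    [0,0,0.1],
    [0,0,0.1667],
    [0,0,0.2333],
    [0,0,0.3],
    [0,0,0.3],
    [0,0,0.3],
    [0,0,0.3],
  ],
  turn=[0,0,0,0,0,0,0,0,0,0,0,0,0,0,0],
)

```text
time: 28.4
eef_pos: [0.6358, 0.1632, 0.1987]
eef_rot: [0.793, 0.61, -0.001, -0.001]
contact_force: [0.7, -1.2, -0.7]
width: 0.0803
grasp_force: 0.0
```

Run:
```python
from h import *
pose();c=capture("side");crop(c,"s5",180,160,320,230,2.5)
```

```text
t 28.4 pos [635.8 163.2 198.7] closing deg -14.84 w 80.3 g 0.0 F [ 0.7 -1.2 -0.7]
```

View pics/s5.png

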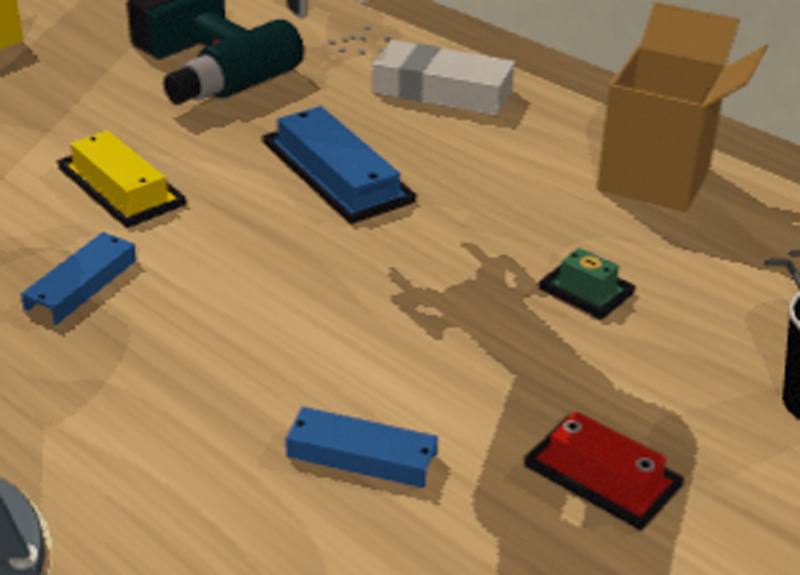

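All four parts lie flat in their trays: yellow (120,175), blue (338,160), green (588,280) and red (605,465). The drill and cup haven't moved.

```bash
python3 -c "
from plant import hand_in
print(hand_in())"
```

```text
the job is handed in; nothing more can be done
None
```

The job is handed in: latch, guide, packer and the 170 mm channel each lie released and flat in the tray of their colour, with the cup and drill untouched; the hand-in returned no verdict.

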